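# Lock the food carrier's lid with the quarter-turn key

### The job

The food carrier is packed but its lid is not locked. Push the red-handled key into the slot of the orange stud in the lid, press the stud down and turn it clockwise, easing off once it has started round and going on by feel, without wrenching it, until it springs up into its catch, flush with its boss; then put the key back upright in its wooden stand. Do not disturb the bottles, jars and mug.

Things in the scene. Friction and masses are not known exactly. Their poses are not given: they have to be found in the camera images.
- boss_top (a point): Food carrier: blue box, white lid, 220 (x) x 300 (y) x 80 mm, fixed on the counter. On its lid a round grey boss, outer radius 37, inner 26, 22 mm high (top 102 mm above the counter), holds the orange stud. Point: centre of the boss's top face, on the stud's axis; axes are the carrier's, z up. Marks on the boss show the slot's direction open (red, +x) and, roughly, locked (green, -y).
- stud_top (a point): Orange stud head, 46 mm across, with a straight slot 36 mm long, 9 wide and 8 deep across its middle (alike after half a turn). Point: centre of the head's top face, level with the slot's top; x along the slot, z up. Open and untouched, the head stands 3.5 mm above the boss; locked, it is flush with it within about 1 mm.
- plunger (a joint): How far the stud is pressed down, m: 0 as it stands open, 0.014 at the bottom; the spring pushes back with 4 N at 0, 11 N at 0.010, 14 N at 0.014. It must be pressed past 0.010 to start turning; from a turn of 0.5 on it is held down at 0.010 by itself, so the key need not press; at the catch the spring lifts it 6.5 mm to about 0.0035, where it stays locked, unless the key still holds it down.
- stud (a joint): Turn of the stud, rad, clockwise seen from above; about 0 (-0.05 to 0.1) open. The catch is about 0.2 rad wide and lies somewhere between 1.0 and 1.6, different each time; it cannot be seen. A stud held down passes over it (end stop 1.85; it may be turned back); one let rise pops up there and blocks. Turning takes 0.1 to 0.2 N m, wrenching begins above about 0.7 N m. Elsewhere the stud stays where it is left.
- key_grip (a point): Key, about 150 g, upright in its stand. Bottom up: steel blade 30 mm wide (x), 5 thick (y; lowest 4 mm: 27 x 3.5), 26 tall; round steel flange, radius 28, 6 thick; flat red handle 50 wide (x), 14 thick (y), 56 tall, gripped across the 14 mm. Point: centre of the handle, 28 mm above the flange's top, 60 mm above the blade's end; z up. Alike after half a turn.
- stand_hole (a point): Key stand: a wooden block 90 x 90 x 40 mm, fixed on the counter, with a slot 45 mm long (x) and 17 mm wide (y) right through it. This point is the centre of the slot at the block's top face, z up. The key stands with its blade in the slot and its flange resting on the top face: its handle's centre is then 34 mm above this point.
- bottle_a_mid (a point): green glass bottle, 74 mm across, 290 mm tall, bystander; its centre half-way up
- bottle_b_mid (a point): green glass bottle like the other, bystander; its centre half-way up
- jar_a_mid (a point): glass jar with an orange lid, 64 mm across, 85 mm tall, standing on the far right part of the carrier's lid, bystander; its centre
- jar_b_mid (a point): jar of the same kind on the counter, bystander; its centre
- jar_c_mid (a point): jar of the same kind on the counter, bystander; its centre
- mug_mid (a point): white mug, 80 mm across, 95 mm tall, bystander; its centre

How it is judged:
On the way, in this order (a step that is already met when the one before it is completed fails the run):
1. the key presses the stud down before it is turned (value of joint plunger above 0.009 m and value of joint stud below 0.6 rad and contact force between key and stud above 3 N), for 0.05 s.
2. the key, in the slot, has turned the held-down stud most of the way (value of joint plunger above 0.0075 m and value of joint stud above 0.75 rad and distance between key_grip and stud_top below 0.059 m), for 0.02 s.
3. the stud has sprung up into its catch (value of joint stud above 0.95 rad and value of joint plunger between 0.001 and 0.0055 m), for 0.2 s.
At the end, for the whole second after the job is handed in: The stud is locked in its catch (turned over 0.95 rad, risen to within 2.5 mm of flush), and the key stands at rest in its stand, upright within 0.1 rad, its handle within 12 mm of the slot's centre seen from above and 30 to 38 mm above the block (all of step 3 and horizontal distance between key_grip and stand_hole below 0.012 m and z of key_grip in the frame of stand_hole between 0.03 and 0.038 m and angle between key_grip's own z axis and vertical below 0.1 rad and linear speed of key below 0.02 m/s); the robot touches nothing.
It fails at once if the stud is wrenched: key and stud push on each other with more than 80 N (contact force between key and stud above 80 N).
It fails at once if a bystander is shifted by more than 25 mm (distance of any of bottle_a_mid, bottle_b_mid, jar_a_mid, jar_b_mid, jar_c_mid, mug_mid from where it was at the start of the episode above 0.025 m).
It also fails if it takes over 58 s, if anything falls off the work surface, if the arm or the gripper's body presses on something with over 40 N, if the wrist force passes 120 N, or if a joint passes its speed limit or range.

### The arm

A 7-joint arm with a two-finger parallel gripper is mounted at the origin on the work surface. World frame = base frame: x ahead of the robot, y to its left, z up, the work surface at z = 0. Lengths are in m, angles in rad, forces in N, time in s.
With the tool pointing down it reaches from about 0.425 to 0.825 m from the base axis. Payload 3.6 kg.
Tool frame: the origin (TCP) lies where the fingers leave the gripper's body, on its centre line; the fingertips stand 84 mm ahead of it and the grasp point (between the pads) lies 65 mm ahead of it; z points along the fingers, y is the line along which they close (so a half turn about z gives the same grasp; the last joint's range is limited). The gripper opens to 93 mm and grips with 3 to 60 N. Pads are 15 mm wide; open, the fingers measure 128 mm over their backs; the gripper's body (75 mm by 188 mm) begins 65 mm behind the grasp point.
Start: joints at [1.149, 0.615, -0.013, 1.423, 0.008, 1.103, -0.04], TCP at [0.251, -0.6, 0.303] pointing down, gripper open.
Joint ranges: [-3.12, 3.12], [-0.3, 2.06], [-1.34, 1.32], [0.26, 2.42], [-1.36, 4.5], [0.01, 1.98], [-2.84, 2.84]. Speed limits (rad/s): [2.79, 2.79, 3.14, 3.14, 3.14, 3.14, 3.14].

### API

Orientations are given as a unit quaternion [w, x, y, z].
In Python, from workcell import ctrl, optics, ticket gives the robot as it stands.
- The arm moves only by the tool step_arm, never from a script. Its argument "steps" is text: rows parted by semicolons, each of 5 numbers parted by spaces: the closure in counts, from 0 (fully open) to 255 (shut), then the shift along the tool's x, y, z in m, then the turn about the tool's z in rad. A call has 1 to 8 rows; each row is the pose to reach, as a shift and turn from the pose commanded when the call began, along the tool's axes at that moment; what a row does not reach only later rows make up. A row lasts 1/12 s, in which the tool goes at most 41.7 mm and 7.16 degrees, less where a joint would pass 70% of its speed; a pose out of reach is approached as far as the arm can. A call with a gripper value outside its range is refused whole. The fingers move at their own pace and stop on an object; "squeeze" is the grip in N (left out, the last holds). Time passes only in rows, so rows that repeat a pose let the fingers close. It gives the time, the measured TCP pose, the force, the opening and the grip force at its end, in the units of the state.
- ctrl.sense(): the state, without advancing time (a new reading comes with each control period).
- optics.camera(name): name is "scene" or "top" or "wrist"; returns the picture (420x560x3 uint8, red, green, blue); there is no depth.
- optics.calibration(name): a dict with "fx", "fy", "cx", "cy" (pixels), "R" (3x3) and "t" (3): a world point X has camera coordinates R X + t. Camera axes: x right, y down, z forward; pixel columns grow to the right and rows downward; lengths in m; the calibration is good to about 2 mm. A picture is of the moment at which its call begins: read the wrist's pose just before it. calibration takes no time and is no camera call; for the wrist camera it gives the pose at the moment of the call.
- ticket.hand_in(): hands the job in; it is judged then, once.
The state is a dict: "clock": time; "qpos": joint angles; "qd": joint speeds; "joint_torque": joint torques, N m; "position": TCP position; "ee_rot": TCP orientation; "ft_force": force on the tool from outside, world axes, zero at the start; "moment": the same for the moment, N m; "finger_gap": opening from 0.0 (shut) to 1.0 (fully open); "grip_force": force on a finger pad.
Only numpy, scipy, OpenCV 4.12 (cv2) and the standard library are available. Lean on these libraries where they do the work, as an engineer would, in place of code of your own. Each camera call takes 0.05 s, during which the arm holds its last target. There are 200 camera calls.

## Working session

There is one attempt and no reset: what is moved stays moved. The work goes in short steps, Python scripts to look and compute and a tool call to move; the robot and the scene stay as the last step left them, time stands still between calls to the robot, and variables do not carry over. Pictures are saved under pics/ and viewed, at most 12 in all, crops included, and the job is handed in when it is done.

Besides the shell and the picture viewer there is one more tool, called after "Request:" by a JSON object that holds its "name" and its "arguments". step_arm: Moves the arm, as the interface text tells. Its arguments: {"type":"object","properties":{"steps":{"type":"string"},"squeeze":{"type":"number"}},"required":["steps"]}

```bash
mkdir -p pics; ls; python3 - <<'E'
from workcell import ctrl, optics
import cv2,numpy as np
s=ctrl.sense();print({k:np.round(v,4).tolist() for k,v in s.items()})
for n in ("scene","top","wrist"):
    c=optics.calibration(n);im=optics.camera(n);cv2.imwrite(f"pics/{n}0.png",im[:,:,::-1]);print(n,c)
E
```

```text
pics
{'clock': 0.0, 'qpos': [1.1485, 0.6159, -0.0126, 1.4249, 0.0081, 1.1034, -0.0404], 'qd': [0.0003, -0.0021, -0.001, -0.0002, -0.0002, 0.0002, 0.0001], 'joint_torque': [-0.0006, -45.8936, 0.2085, -16.5742, -0.0611, 0.0205, 0.0002], 'position': [0.2504, -0.5992, 0.3016], 'ee_rot': [-0.0013, 0.9805, 0.1967, -0.0003], 'ft_force': [-0.2991, 0.5294, 0.3469], 'moment': [0.0201, 0.0515, 0.0043], 'grip_force': 0.0, 'finger_gap': 0.9994}
scene {'fx': 431.62150080606546, 'fy': 431.62150080606546, 'cx': 277.9265602604554, 'cy': 211.4746064011388, 'R': array([[-0.78549248,  0.61880801, -0.00884361],
       [ 0.48147354,  0.6020622 , -0.63694924],
       [-0.38882489, -0.5045768 , -0.77085502]]), 't': array([ 0.33362299, -0.23258737,  1.43740822])}
top {'fx': 436.63218945157024, 'fy': 436.63218945157024, 'cx': 270.77228103922664, 'cy': 208.71583406186807, 'R': array([[ 0.02620235, -0.99956386,  0.01362056],
       [-0.98797293, -0.02797078, -0.15207607],
       [ 0.15239072, -0.009472  , -0.98827494]]), 't': array([0.0750674 , 0.55654635, 1.23731879])}
wrist {'fx': 315.52126765430336, 'fy': 315.52126765430336, 'cx': 281.26571368222466, 'cy': 215.64881381035104, 'R': array([[ 3.85459325e-01, -9.22724677e-01, -5.28083948e-04],
       [-8.91242939e-01, -3.72456230e-01,  2.58770902e-01],
       [-2.38970985e-01, -9.92750061e-02, -9.65938581e-01]]), 't': array([-0.64843845, -0.03089776,  0.38934129])}
```

View pics/top0.png

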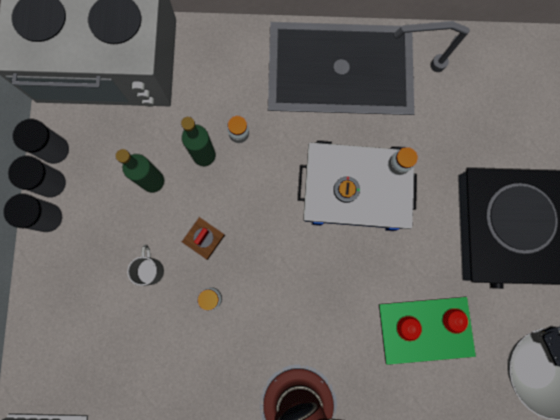

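View pics/scene0.png

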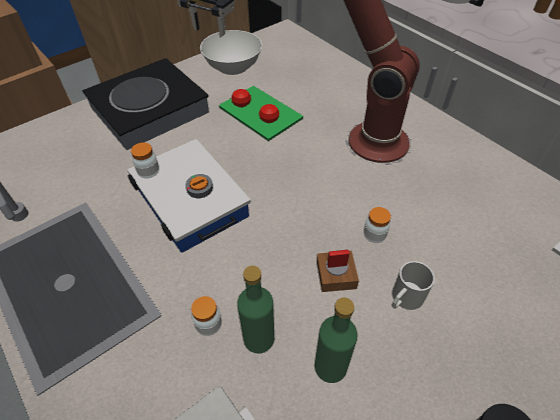

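The top view shows the key and stand at about (203,237), the boss and stud at (347,189), and a jar at (209,299). The mug is at (145,270) and the bottles are at (145,175) and (200,145). The scene view agrees: stand (338,268), stud (200,184).

```bash
cat > h.py <<'E'
import cv2,numpy as np
from workcell import ctrl, optics
def ray(c,uv,z):
    uv=np.atleast_2d(uv).astype(float)
    d=np.c_[(uv[:,0]-c['cx'])/c['fx'],(uv[:,1]-c['cy'])/c['fy'],np.ones(len(uv))]@c['R']
    o=-c['R'].T@c['t']
    return o+d*((z-o[2])/d[:,2])[:,None]
def masks(im):
    h=cv2.cvtColor(im,cv2.COLOR_RGB2HSV);H,S,V=[h[:,:,i].astype(int) for i in range(3)]
    return dict(red=((H<5)|(H>174))&(S>170)&(V>70), orange=(H>=7)&(H<22)&(S>150)&(V>110), wood=(H>=3)&(H<20)&(S>80)&(S<=215)&(V>30)&(V<150))
def pick(m,box):
    x0,y0,x1,y1=box;k=np.zeros(m.shape,np.uint8);k[y0:y1,x0:x1]=m[y0:y1,x0:x1]
    n,l,s,c=cv2.connectedComponentsWithStats(k)
    if n<2:return None
    i=1+np.argmax(s[1:,4]);return l==i
def px(k):
    v,u=np.nonzero(k);return np.c_[u,v]
E
python3 - <<'E'
from h import *
for n,kb,sb in (("top",(180,215,228,262),(330,173,365,207)),("scene",(315,243,362,295),(180,168,220,202))):
    im=cv2.imread(f"pics/{n}0.png")[:,:,::-1].copy();c=optics.calibration(n);m=masks(im)
    for nm,box,z in (("red",kb,.074),("wood",kb,.04),("orange",sb,.1055)):
        k=pick(m[nm],box)
        if k is None: print(n,nm,None);continue
        p=px(k);hull=cv2.convexHull(p.astype(np.int32));r=cv2.minAreaRect(ray(c,hull[:,0],z)[:,:2].astype(np.float32)*1000)
        print(n,nm,len(p),"px",p.mean(0).round(1),"rect mm",np.round(r[0],1),np.round(r[1],1),round(r[2],1))
a=cv2.imread("pics/top0.png");b=cv2.imread("pics/scene0.png")
f=lambda i,x,y:cv2.resize(i[y-30:y+30,x-40:x+40],(400,300),interpolation=cv2.INTER_CUBIC)
cv2.imwrite("pics/crop1.png",np.vstack([np.hstack([f(a,203,237),f(a,347,189)]),np.hstack([f(b,338,268),f(b,200,184)])]))
E
```

```text
top red 83 px [200.5 235.7] rect mm [467.1 286.5] [13.3 48.8] 57.9
top wood 653 px [202.7 238.2] rect mm [463.6 284.9] [91.4 87.3] 57.2
top orange 160 px [346.9 188.4] rect mm [ 608.8 -121.1] [43.6 42.8] 45.4
scene red 283 px [338.2 258. ] rect mm [459.8 285.7] [46.7 50.1] 51.4
scene wood 963 px [336.7 274.7] rect mm [469.  294.1] [114.2  93.6] 56.9
scene orange 143 px [198.4 182.3] rect mm [ 606.6 -119. ] [41.3 46.6] 51.3
```

View pics/crop1.png

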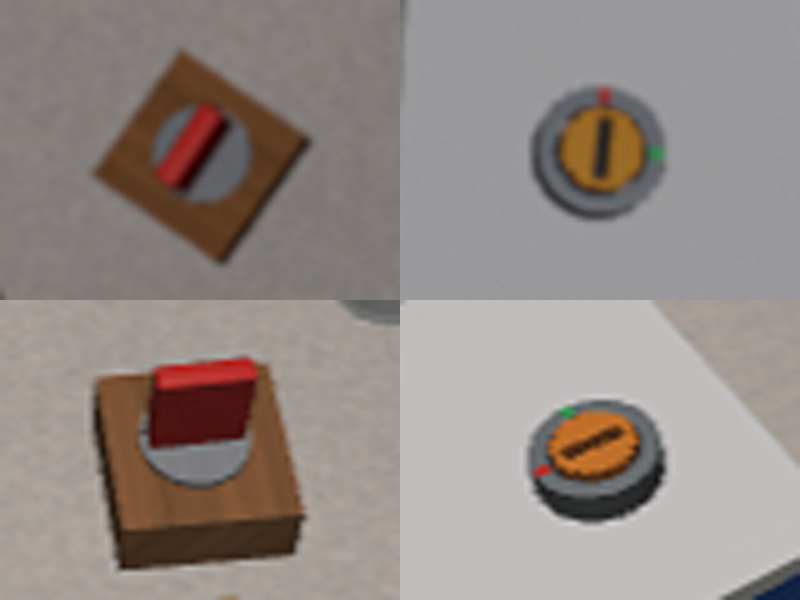

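The crop shows the handle's red top face, the flange disc on the wood, and the dark slot in the orange stud pointing at the red mark. Next I'll measure the bystanders and the wrist camera's place relative to the tool.

```bash
cat >> h.py <<'E'
from scipy.spatial.transform import Rotation as Ro
def tool():
    s=ctrl.sense();q=s['ee_rot'];R=Ro.from_quat([q[1],q[2],q[3],q[0]]).as_matrix();return np.array(s['position']),R,s
def yaw(R): return np.degrees(np.arctan2(R[1,0],R[0,0]))
def to(p,yd=None):
    "tool shift (m) and turn (rad) to bring TCP to world p with tool-x yaw yd"
    P,R,s=tool();d=R.T@(np.array(p)-P);w=0 if yd is None else -np.radians((yd-yaw(R)+180)%360-180)
    print("now",P.round(4),"yaw",yaw(R).round(2),"-> shift",d.round(4),"turn",round(w,4),"rows",round(max(np.linalg.norm(d)/.0417,abs(w)/.125),1))
E
python3 - <<'E'
from h import *
c=optics.calibration("wrist");P,R,s=tool();o=-c['R'].T@c['t']
print("cam in tool",(R.T@(o-P)).round(4),"cam axes in tool\n",(R.T@c['R'].T).round(3))
t=optics.calibration("top")
for n,uv,z in (("botA base",(155,183),0),("botB base",(207,158),0),("botA top",(123,156),.29),("botB top",(188,124),.29),("jar_c",(209,297),.085),("mug",(147,269),.095),("jar_a",(407,156),.165)): print(n,ray(t,uv,z)[0].round(3))
to([.56,-.11,.30],80)
im=cv2.imread("pics/top0.png")[:,:,::-1].copy()
box=(330,173,365,207);k=pick(masks(im)['orange'],box);hu=cv2.fillConvexPoly(np.zeros(k.shape,np.uint8),cv2.convexHull(px(k).astype(np.int32)),1)
hu=cv2.erode(hu,np.ones((5,5)));p=px((hu>0)&~k);X=ray(t,p,.1055)[:,:2]*1000;print(len(p),X.mean(0));e,v=np.linalg.eigh(np.cov(X.T));print(np.sqrt(e),np.degrees(np.arctan2(v[1,1],v[0,1])))
E
```

```text
cam in tool [ 0.0708 -0.001  -0.082 ] cam axes in tool
 [[-0.    -0.966 -0.259]
 [ 1.    -0.001  0.002]
 [-0.002 -0.259  0.966]]
botA base [0.63  0.444 0.   ]
botB base [0.713 0.29  0.   ]
botA top [0.633 0.449 0.29 ]
botB top [0.718 0.298 0.29 ]
jar_c [0.298 0.253 0.085]
mug [0.37  0.425 0.095]
jar_a [ 0.69  -0.274  0.165]
now [ 0.2504 -0.5994  0.3019] yaw 22.68 -> shift [ 0.4743 -0.3322  0.0025] turn -1.0004 rows 13.9
37 [ 608.46458797 -121.88220042]
[2.69641649 9.64971427] 174.19030078013975
```

Request:
{"name": "step_arm", "arguments": {"steps": "0 0.035 -0.02 0 -0.12; 0 0.07 -0.04 0 -0.24; 0 0.105 -0.06 0 -0.36; 0 0.14 -0.08 0 -0.48; 0 0.175 -0.1 0 -0.6; 0 0.21 -0.12 0 -0.72; 0 0.245 -0.14 0 -0.84; 0 0.28 -0.16 0 -0.96", "squeeze": 30}}

```text
clock: 0.82
position: [0.448, -0.3424, 0.3027]
ee_rot: [-0.0, 0.777, 0.629, -0.0]
ft_force: [0.3, 0.2, -0.4]
finger_gap: 1.001
grip_force: 0.0
```

```bash
python3 -c "
from h import *
to([.608,-.12,.30],130)"
```

```text
now [ 0.448  -0.3424  0.3027] yaw 78.01 -> shift [0.2508 0.1103 0.0027] turn -0.9074 rows 7.3
```

Request:
{"name": "step_arm", "arguments": {"steps": "0 0.035 0.015 0 -0.12; 0 0.07 0.03 0 -0.24; 0 0.105 0.045 0 -0.36; 0 0.14 0.06 0 -0.48; 0 0.175 0.075 0 -0.6; 0 0.21 0.09 0 -0.72; 0 0.25 0.11 0 -0.84; 0 0.25 0.11 0 -0.84"}}

```text
clock: 1.48
position: [0.6115, -0.1136, 0.3027]
ee_rot: [-0.0, 0.449, 0.894, 0.005]
ft_force: [-0.4, 1.5, -0.3]
finger_gap: 1.001
grip_force: 0.0
```

```bash
cat > w.py <<'E'
from h import *
import sys
def look(name):
    c=optics.calibration("wrist");im=optics.camera("wrist");cv2.imwrite(f"pics/{name}.png",im[:,:,::-1]);return c,im
E
python3 - <<'E'
from w import *
c,im=look("wstud");P,R,s=tool();print(P.round(4),yaw(R))
m=masks(im);uv=c['R']@np.array([.608,-.12,.1055])+c['t'];u,v=int(c['fx']*uv[0]/uv[2]+c['cx']),int(c['fy']*uv[1]/uv[2]+c['cy']);print(u,v)
k=pick(m['orange'],(u-50,v-50,u+50,v+50));p=px(k);h=cv2.convexHull(p.astype(np.int32))
X=ray(c,h[:,0],.1055)[:,:2]*1000;print("stud",cv2.minEnclosingCircle(X.astype(np.float32)),cv2.fitEllipse(X.astype(np.float32)))
hu=cv2.erode(cv2.fillConvexPoly(np.zeros(k.shape,np.uint8),h,1),np.ones((7,7)));p=px((hu>0)&~k)
X=ray(c,p,.1055)[:,:2]*1000;r=cv2.minAreaRect(X.astype(np.float32));print("slot",len(p),X.mean(0),r)
E
```

```text
[ 0.6101 -0.1169  0.3024] 126.34870158547749
273 217
stud ((606.2379150390625, -120.77153778076172), 24.117578506469727) ((606.1966552734375, -120.74254608154297), (46.728816986083984, 48.00128936767578), 72.99935913085938)
slot 356 [ 605.6827632  -120.88468924] ((605.92626953125, -120.95309448242188), (8.736102104187012, 35.60223388671875), 84.08365631103516)
```

View pics/wstud.png

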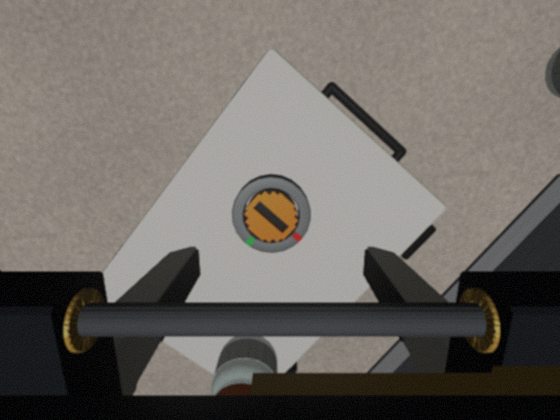

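The wrist view shows the stud at (271,215) with the slot pointing at the red mark. That puts the stud at (606,-121) mm, 46–48 mm across, with slot yaw 174°, in agreement with the other views. Now to the key.

```bash
python3 -c "
from h import *
to([.464,.286,.30],148)"
```

```text
now [ 0.6101 -0.1169  0.3024] yaw 126.35 -> shift [0.4111 0.1211 0.0044] turn -0.3779 rows 10.3
```

Request:
{"name": "step_arm", "arguments": {"steps": "0 0.038 0.011 0 -0.05; 0 0.076 0.022 0 -0.1; 0 0.114 0.033 0 -0.15; 0 0.152 0.044 0 -0.2; 0 0.19 0.055 0 -0.25; 0 0.228 0.066 0 -0.3; 0 0.266 0.078 0 -0.35; 0 0.304 0.09 0 -0.38"}}

```text
clock: 2.2
position: [0.5025, 0.1753, 0.3027]
ee_rot: [0.0, 0.28, 0.96, -0.001]
ft_force: [0.1, 0.8, -1.7]
finger_gap: 1.001
grip_force: 0.0
```

Request:
{"name": "step_arm", "arguments": {"steps": "0 0.036 0.024 0 0; 0 0.07 0.047 0 0; 0 0.095 0.064 0 0; 0 0.1 0.069 0 0; 0 0.1 0.069 0 0; 0 0.1 0.069 0 0"}}

```text
clock: 2.7
position: [0.4566, 0.2858, 0.3024]
ee_rot: [0.0, 0.28, 0.96, -0.001]
ft_force: [-0.1, -0.2, 0.6]
finger_gap: 0.998
grip_force: 0.0
```

```bash
python3 - <<'E'
from w import *
c,im=look("wkey");P,R,s=tool();print(P.round(4),yaw(R))
to([.464,.286,.30],148)
m=masks(im);uv=c['R']@np.array([.464,.285,.1])+c['t'];u,v=int(c['fx']*uv[0]/uv[2]+c['cx']),int(c['fy']*uv[1]/uv[2]+c['cy']);print(u,v)
b=(u-110,v-110,u+110,v+110);b=tuple(max(0,x) for x in b)
for nm,z in (("red",.102),("wood",.04)):
    k=pick(m[nm],b);h=cv2.convexHull(px(k).astype(np.int32));X=ray(c,h[:,0],z)[:,:2]*1000;print(nm,k.sum(),cv2.minAreaRect(X.astype(np.float32)))
p=px(pick(m['red'],b));V=im[p[:,1],p[:,0],0];print(np.percentile(V,[5,25,50,75,95]))
E
```

```text
[0.4571 0.285  0.3023] 147.34124567432355
now [0.4571 0.285  0.3023] yaw 147.34 -> shift [-0.0053  0.0046  0.0023] turn -0.0115 rows 0.2
285 218
red 668 ((462.0261535644531, 286.2265930175781), (12.282179832458496, 48.025909423828125), 57.52191162109375)
wood 4328 ((462.4194641113281, 288.1910400390625), (89.70362854003906, 93.67105102539062), 57.204288482666016)
[129.   160.75 180.   183.   185.  ]
```

View pics/wkey.png

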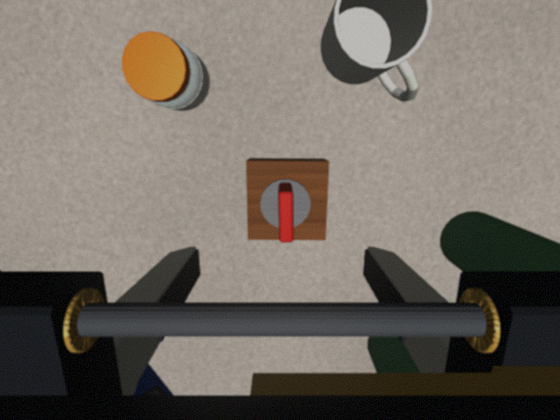

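The wrist view shows the key at (286,213) on its wooden block, between the open fingers. Handle centre is (462,286) mm at yaw 147.5° and measures 48×12 mm; the stand centre is about (464,286.5). Descending to grip.

Request:
{"name": "step_arm", "arguments": {"steps": "0 -0.004 0.004 0.03 0; 0 -0.004 0.004 0.07 0; 0 -0.004 0.004 0.11 0; 0 -0.004 0.004 0.145 0; 0 -0.004 0.004 0.163 0; 0 -0.004 0.004 0.163 0; 0 -0.004 0.004 0.163 0"}}

```text
clock: 3.33
position: [0.4623, 0.2867, 0.1392]
ee_rot: [-0.0, 0.281, 0.96, -0.001]
ft_force: [1.4, 1.0, 0.1]
finger_gap: 0.997
grip_force: 0.0
```

Request:
{"name": "step_arm", "arguments": {"steps": "200 0 0 0 0; 255 0 0 0 0; 255 0 0 0 0; 255 0 0 0 0; 255 0 0 0 0; 255 0 0 0 0; 255 0 0 0 0; 255 0 0 0 0", "squeeze": 55}}

```text
clock: 4.0
position: [0.4612, 0.289, 0.1399]
ee_rot: [0.0, 0.279, 0.96, 0.0]
ft_force: [-0.3, -0.1, -0.7]
finger_gap: 0.476
grip_force: 0.0
```

Request:
{"name": "step_arm", "arguments": {"steps": "255 0 0 0 0; 255 0 0 0 0; 255 0 0 0 0; 255 0 0 0 0; 255 0 0 0 0; 255 0 0 0 0; 255 0 0 0 0; 255 0 0 0 0"}}

```text
clock: 4.67
position: [0.4611, 0.2888, 0.1397]
ee_rot: [-0.0, 0.279, 0.96, -0.0]
ft_force: [-0.6, -0.5, 0.5]
finger_gap: 0.15
grip_force: 55.0
```

```bash
python3 -c "
from h import *
P,R,s=tool();print(P.round(4),yaw(R),s['ft_force'],s['grip_force'],s['finger_gap'])"
```

```text
[0.4611 0.2888 0.1397] 147.5897549758031 [-0.60459075 -0.47880167  0.46062832] 54.99916434288025 0.1497172270911173
```

Request:
{"name": "step_arm", "arguments": {"steps": "255 0 0 -0.015 0; 255 0 0 -0.04 0; 255 0 0 -0.075 0; 255 0 0 -0.11 0; 255 0 0 -0.13 0; 255 0 0 -0.13 0"}}

```text
clock: 5.17
position: [0.4627, 0.2909, 0.2745]
ee_rot: [0.003, 0.279, 0.96, 0.004]
ft_force: [0.2, -0.2, -1.3]
finger_gap: 0.148
grip_force: 55.0
```

```bash
python3 - <<'E'
from w import *
c,im=look("wheld");P,R,s=tool();print(P.round(4),yaw(R),s['grip_force'],s['finger_gap'])
to([.606,-.121,.27],174.1)
E
```

```text
[0.4619 0.2897 0.2719] 147.57317335742925 54.99882996082306 0.1487243004769687
now [0.4619 0.2897 0.2719] yaw 147.57 -> shift [-0.3418 -0.2694  0.0013] turn -0.463 rows 10.4
```

View pics/wheld.png

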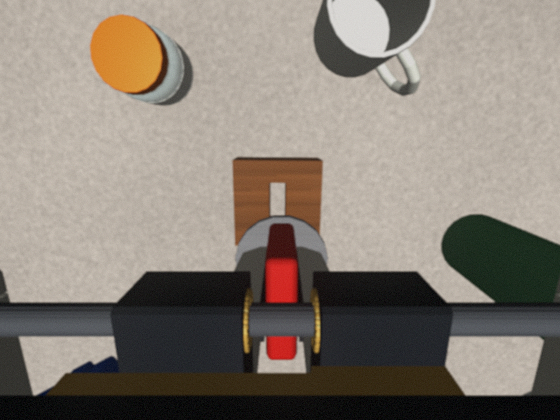

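The wrist view shows the red handle held between the pads (top face rows 258–358, column 282) with the flange below it. I'll work out the key's offset in the hand.

```bash
cat > off.py <<'E'
from w import *
def offset(c,im,R,P):
    C=dict(c);C['R']=c['R']@R;C['t']=c['R']@P+c['t']   # tool-frame camera
    k=pick(masks(im)['red'],(230,200,340,380));p=px(k);V=im[p[:,1],p[:,0],0]
    br=p[V>140];X=ray(C,br,.0377)*1000
    print("top face x",np.percentile(X[:,0],[.5,99.5]).round(1),"mid",np.percentile(X[:,0],[.5,99.5]).mean().round(1),"y",np.percentile(X[:,1],[1,99]).round(1))
    # flange outline at tool z .0657+.028
    a=np.polyfit(*[np.array(x) for x in zip(*[(x,np.mean(X[abs(X[:,0]-x)<3,1])) for x in (-18,-10,10,18) if (abs(X[:,0]-x)<3).any()])],1);print("yaw of handle in tool deg",np.degrees(np.arctan(a[0])))
E
python3 - <<'E'
from off import *
c=optics.calibration("wrist");P,R,s=tool();im=cv2.imread("pics/wheld.png")[:,:,::-1].copy()
offset(c,im,R,P)
E
```

```text
top face x [ 2.9 21.5] mid 12.2 y [-6.   5.8]
yaw of handle in tool deg 0.14679245798402688
```

Request:
{"name": "step_arm", "arguments": {"steps": "255 -0.03 -0.024 0 -0.05; 255 -0.06 -0.048 0 -0.1; 255 -0.09 -0.072 0 -0.16; 255 -0.12 -0.096 0 -0.22; 255 -0.15 -0.12 0 -0.28; 255 -0.18 -0.142 0 -0.34; 255 -0.21 -0.165 0 -0.4; 255 -0.24 -0.19 0 -0.46"}}

```text
clock: 5.88
position: [0.5616, -0.002, 0.2677]
ee_rot: [-0.002, 0.051, 0.999, 0.0]
ft_force: [0.9, 0.8, -1.3]
finger_gap: 0.148
grip_force: 55.0
```

```bash
python3 -c "
from h import *
to([.606,-.121,.25],174.1)"
```

```text
now [ 0.5616 -0.002   0.2677] yaw 174.14 -> shift [-0.0563 -0.1138  0.0175] turn 0.0008 rows 3.1
```

Request:
{"name": "step_arm", "arguments": {"steps": "255 -0.018 -0.036 0 0; 255 -0.034 -0.072 0 0; 255 -0.05 -0.105 0 0; 255 -0.054 -0.114 0.01 0; 255 -0.054 -0.114 0.02 0; 255 -0.054 -0.114 0.022 0; 255 -0.054 -0.114 0.022 0; 255 -0.054 -0.114 0.022 0"}}

```text
clock: 6.55
position: [0.6031, -0.1161, 0.2475]
ee_rot: [-0.001, 0.05, 0.999, 0.001]
ft_force: [-0.4, 0.9, -0.9]
finger_gap: 0.145
grip_force: 55.0
```

```bash
python3 - <<'E'
from off import *
to([.604,-.1207,.245],174.1)
c,im=look("wh1");P,R,s=tool();offset(c,im,R,P)
cs=optics.calibration("scene");sc=optics.camera("scene")
cv2.imwrite("pics/h1.png",np.hstack([cv2.resize(im[140:380,180:380,::-1],(400,480)),cv2.resize(sc[130:220,160:235,::-1],(400,480),interpolation=cv2.INTER_CUBIC)]))
E
```

```text
now [ 0.6031 -0.1161  0.2475] yaw 174.22 -> shift [-0.0013 -0.0045  0.0025] turn 0.0021 rows 0.1
top face x [ 3.6 22.1] mid 12.9 y [-5.1  6.3]
yaw of handle in tool deg -0.32646580315698537
```

View pics/h1.png

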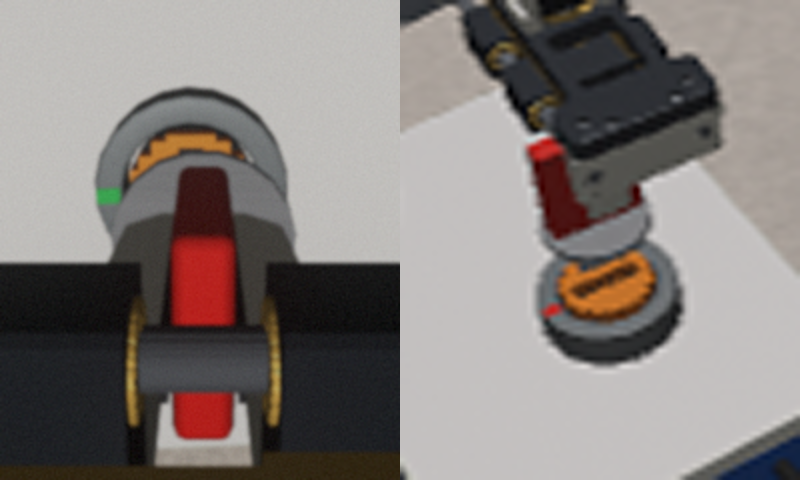

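The composite shows the key hanging above the boss: left, the flange is slightly right of the boss, matching the 4.5 mm y error; right, the blade is above the slot. I'll correct and lower.

Request:
{"name": "step_arm", "arguments": {"steps": "255 -0.001 -0.0045 0 0; 255 -0.001 -0.0045 0 0; 255 -0.001 -0.0045 0.005 0; 255 -0.001 -0.0045 0.01 0; 255 -0.001 -0.0045 0.014 0; 255 -0.001 -0.0045 0.018 0; 255 -0.001 -0.0045 0.02 0; 255 -0.001 -0.0045 0.02 0"}}

```text
clock: 7.32
position: [0.604, -0.1237, 0.2279]
ee_rot: [-0.0, 0.053, 0.999, -0.0]
ft_force: [-2.2, -0.4, 5.1]
finger_gap: 0.148
grip_force: 55.0
```

```bash
python3 - <<'E'
from off import *
to([.604,-.1207,.227],174.1);print(ctrl.sense()['ft_force'],ctrl.sense()['moment'])
E
```

```text
now [ 0.604  -0.1237  0.2279] yaw 173.94 -> shift [0.0004 0.003  0.0009] turn -0.0027 rows 0.1
[-2.19559565 -0.44911693  5.05963365] [-0.04355532  0.37112198  0.00846025]
```

Upward force of 5 N at this height means the tip is on the stud top, and y has overshot by 3 mm. Sliding back.

Request:
{"name": "step_arm", "arguments": {"steps": "255 0 0.001 0 0; 255 0 0.002 0 0; 255 0 0.003 0 0; 255 0 0.003 0 0; 255 0 0.003 0 0"}}

```text
clock: 7.73
position: [0.6046, -0.1199, 0.2273]
ee_rot: [0.0, 0.052, 0.999, 0.001]
ft_force: [0.3, 0.8, -1.1]
finger_gap: 0.145
grip_force: 55.0
```

```bash
python3 - <<'E'
from off import *
to([.604,-.1207,.227],174.1);print(ctrl.sense()['ft_force'],ctrl.sense()['moment'])
E
```

```text
now [ 0.6046 -0.1199  0.2273] yaw 173.99 -> shift [ 0.0005 -0.0009  0.0003] turn -0.0019 rows 0.0
[ 0.26890103  0.8309472  -1.12264087] [ 1.08812572e-01 -1.69685794e-01  1.05073454e-04]
```

Force is back to zero, so the blade has dropped in. Now press.

Request:
{"name": "step_arm", "arguments": {"steps": "255 0 -0.0005 0.003 0; 255 0 -0.0005 0.006 0; 255 0 -0.0005 0.009 0; 255 0 -0.0005 0.011 0; 255 0 -0.0005 0.013 0; 255 0 -0.0005 0.015 0; 255 0 -0.0005 0.0165 0; 255 0 -0.0005 0.0165 0"}}

```text
clock: 8.4
position: [0.6048, -0.1206, 0.2127]
ee_rot: [0.001, 0.053, 0.999, 0.0]
ft_force: [-2.8, 0.4, 8.8]
finger_gap: 0.148
grip_force: 55.0
```

```bash
python3 - <<'E'
from off import *
to([.604,-.1207,.211],174.1);print(ctrl.sense()['ft_force'],ctrl.sense()['moment'])
E
```

```text
now [ 0.6048 -0.1206  0.2127] yaw 173.96 -> shift [ 0.0008 -0.0001  0.0017] turn -0.0025 rows 0.0
[-2.832815    0.43978987  8.75363511] [ 0.14411689  0.59391838 -0.02126237]
```

Request:
{"name": "step_arm", "arguments": {"steps": "255 0 0 0.001 0; 255 0 0 0.002 0; 255 0 0 0.003 0; 255 0 0 0.003 0; 255 0 0 0.003 0"}}

```text
clock: 8.82
position: [0.6048, -0.1206, 0.2104]
ee_rot: [0.001, 0.053, 0.999, -0.0]
ft_force: [-3.2, 0.6, 10.5]
finger_gap: 0.146
grip_force: 55.0
```

```bash
python3 - <<'E'
from off import *
to([.604,-.1207,.211],174.1);print(ctrl.sense()['ft_force'],ctrl.sense()['moment'])
E
```

```text
now [ 0.6048 -0.1206  0.2104] yaw 173.95 -> shift [ 0.0008 -0.0001 -0.0007] turn -0.0026 rows 0.0
[-3.15059008  0.5767771  10.54342447] [0.09648234 0.72887798 0.00484765]
```

About 12 N net, so the stud is pressed past 10 mm. Now turn, still pressing.

Request:
{"name": "step_arm", "arguments": {"steps": "255 0 0.0002 0 0.08; 255 0 0.0004 0 0.16; 255 -0.0001 0.0006 0 0.25; 255 -0.0001 0.0007 0 0.34; 255 -0.0002 0.0009 0 0.43; 255 -0.0003 0.001 0 0.52; 255 -0.0004 0.0012 0 0.6; 255 -0.0004 0.0012 0 0.6"}}

```text
clock: 9.48
position: [0.606, -0.1195, 0.2108]
ee_rot: [0.002, 0.347, 0.938, 0.0]
ft_force: [-2.0, -0.2, 11.6]
finger_gap: 0.146
grip_force: 55.0
```

```bash
cat > st.py <<'E'
from h import *
P,R,s=tool();print("key turn",np.radians(174.0-yaw(R)).round(3),P.round(4),"F",s['ft_force'].round(1) if hasattr(s['ft_force'],'round') else s['ft_force'],"M",np.round(s['moment'],2),"gap",s['finger_gap'])
# centre estimate
E
python3 st.py
```

```text
key turn 0.603 [ 0.606  -0.1195  0.2108] F [-2.  -0.2 11.6] M [-0.05  0.34  0.07] gap 0.14640389292008704
```

Request:
{"name": "step_arm", "arguments": {"steps": "255 -0.0001 0.0001 0 0.05; 255 -0.0001 0.0002 0 0.1; 255 -0.0002 0.0003 0 0.15; 255 -0.0002 0.0003 0 0.2; 255 -0.0002 0.0003 0 0.2"}}

```text
clock: 9.9
position: [0.6063, -0.1194, 0.2107]
ee_rot: [0.002, 0.438, 0.899, 0.0]
ft_force: [-3.1, 0.5, 10.9]
finger_gap: 0.149
grip_force: 55.0
```

```bash
python3 st.py
```

```text
key turn 0.802 [ 0.6063 -0.1194  0.2107] F [-3.1  0.5 10.9] M [0.04 0.45 0.04] gap 0.14869687151949745
```

Request:
{"name": "step_arm", "arguments": {"steps": "255 0 0 -0.001 0; 255 0 0 -0.002 0; 255 0 0 -0.003 0; 255 0 0 -0.003 0; 255 0 0 -0.003 0"}}

```text
clock: 10.32
position: [0.6063, -0.1195, 0.2132]
ee_rot: [0.002, 0.437, 0.899, 0.001]
ft_force: [-1.2, 0.4, 8.3]
finger_gap: 0.148
grip_force: 55.0
```

```bash
python3 st.py
```

```text
key turn 0.801 [ 0.6063 -0.1195  0.2132] F [-1.2  0.4  8.3] M [0.07 0.29 0.04] gap 0.14798943356979788
```

Request:
{"name": "step_arm", "arguments": {"steps": "255 0 0 -0.001 0; 255 0 0 -0.0015 0; 255 0 0 -0.0015 0; 255 0 0 -0.0015 0"}}

```text
clock: 10.65
position: [0.6063, -0.1196, 0.2136]
ee_rot: [0.001, 0.437, 0.899, 0.001]
ft_force: [0.1, 0.3, 5.8]
finger_gap: 0.15
grip_force: 55.0
```

```bash
python3 st.py
```

```text
key turn 0.801 [ 0.6063 -0.1196  0.2136] F [0.1 0.3 5.8] M [ 0.12 -0.21  0.03] gap 0.15013461204533085
```

Request:
{"name": "step_arm", "arguments": {"steps": "255 0 0 -0.001 0; 255 0 0 -0.002 0; 255 0 0 -0.002 0; 255 0 0 -0.002 0"}}

```text
clock: 10.98
position: [0.606, -0.1195, 0.2143]
ee_rot: [0.0, 0.437, 0.899, 0.001]
ft_force: [3.2, 1.7, -2.3]
finger_gap: 0.149
grip_force: 55.0
```

```bash
python3 st.py
```

```text
key turn 0.801 [ 0.606  -0.1195  0.2143] F [ 3.2  1.7 -2.3] M [ 0.4  -1.1   0.08] gap 0.1493968208585228
```

The stud is now held down by itself: the force vanished at TCP z≈0.214. I'll raise the key about 4 mm within the slot and turn on by feel.

Request:
{"name": "step_arm", "arguments": {"steps": "255 0 0.0004 -0.001 0; 255 0 0.0008 -0.002 0; 255 0 0.0008 -0.003 0; 255 0 0.0008 -0.0035 0; 255 0 0.0008 -0.0035 0.04; 255 0 0.0008 -0.0035 0.08; 255 0 0.0008 -0.0035 0.12; 255 0 0.0008 -0.0035 0.12"}}

```text
clock: 11.65
position: [0.6061, -0.1186, 0.2182]
ee_rot: [-0.0, 0.491, 0.871, 0.001]
ft_force: [2.8, 3.2, -2.8]
finger_gap: 0.148
grip_force: 55.0
```

```bash
python3 st.py
```

```text
key turn 0.921 [ 0.6061 -0.1186  0.2182] F [ 2.8  3.2 -2.8] M [ 0.86 -0.98  0.2 ] gap 0.14787619245389233
```

Request:
{"name": "step_arm", "arguments": {"steps": "255 0 0.0001 0 0.04; 255 -0.0001 0.0002 0 0.08; 255 -0.0001 0.0003 0 0.12; 255 -0.0001 0.0003 0 0.12"}}

```text
clock: 11.98
position: [0.6064, -0.1185, 0.2183]
ee_rot: [-0.0, 0.542, 0.841, 0.001]
ft_force: [2.3, 3.0, -4.2]
finger_gap: 0.147
grip_force: 55.0
```

```bash
python3 st.py
```

```text
key turn 1.04 [ 0.6064 -0.1185  0.2183] F [ 2.3  3.  -4.2] M [ 0.87 -0.85  0.09] gap 0.1466969705828371
```

Request:
{"name": "step_arm", "arguments": {"steps": "255 0 0.0001 0 0.04; 255 -0.0001 0.0002 0 0.08; 255 -0.0001 0.0003 0 0.12; 255 -0.0001 0.0003 0 0.12"}}

```text
clock: 12.32
position: [0.6067, -0.1184, 0.2181]
ee_rot: [-0.0, 0.591, 0.807, 0.001]
ft_force: [3.1, 4.0, -3.8]
finger_gap: 0.149
grip_force: 55.0
```

```bash
python3 st.py
```

```text
key turn 1.159 [ 0.6067 -0.1184  0.2181] F [ 3.1  4.  -3.8] M [ 0.99 -0.99  0.21] gap 0.14924368967258422
```

Request:
{"name": "step_arm", "arguments": {"steps": "255 0.0003 0.0004 0 0.04; 255 0.0005 0.0008 0 0.08; 255 0.0005 0.001 0 0.12; 255 0.0005 0.001 0 0.12"}}

```text
clock: 12.65
position: [0.6072, -0.1183, 0.2181]
ee_rot: [-0.0, 0.638, 0.77, -0.0]
ft_force: [2.7, 3.2, -3.6]
finger_gap: 0.152
grip_force: 55.0
```

```bash
python3 st.py
```

```text
key turn 1.28 [ 0.6072 -0.1183  0.2181] F [ 2.7  3.2 -3.6] M [ 0.78 -0.83  0.15] gap 0.15216596372464217
```

Request:
{"name": "step_arm", "arguments": {"steps": "255 0.0001 0.0003 0 0.04; 255 0.0002 0.0004 0 0.08; 255 0.0002 0.0005 0 0.12; 255 0.0002 0.0005 0 0.12"}}

```text
clock: 12.98
position: [0.6076, -0.1185, 0.219]
ee_rot: [-0.0, 0.683, 0.73, -0.0]
ft_force: [1.4, 2.6, -0.3]
finger_gap: 0.144
grip_force: 55.0
```

```bash
python3 st.py
```

```text
key turn 1.4 [ 0.6076 -0.1185  0.219 ] F [ 1.4  2.6 -0.3] M [ 0.51 -0.37 -0.01] gap 0.14430245788529272
```

Height and vertical force jumped, so it may have popped. I'll test gently a little further.

Request:
{"name": "step_arm", "arguments": {"steps": "255 0 0.0001 0 0.03; 255 0 0.0001 0 0.06; 255 0 0.0001 0 0.06"}}

```text
clock: 13.23
position: [0.6078, -0.1187, 0.2191]
ee_rot: [0.0, 0.706, 0.708, -0.0]
ft_force: [-0.4, 2.6, 3.7]
finger_gap: 0.153
grip_force: 55.0
```

```bash
python3 st.py
```

```text
key turn 1.462 [ 0.6078 -0.1187  0.2191] F [-0.4  2.6  3.7] M [ 0.48  0.02 -0.02] gap 0.15328690168255632
```

Request:
{"name": "step_arm", "arguments": {"steps": "255 0 0 -0.001 0; 255 0 0 -0.002 0; 255 0 0 -0.0025 0; 255 0 0 -0.0025 0; 255 0 0 -0.0025 0"}}

```text
clock: 13.65
position: [0.6077, -0.1193, 0.2207]
ee_rot: [0.0, 0.705, 0.709, -0.001]
ft_force: [-0.7, 0.2, 0.6]
finger_gap: 0.148
grip_force: 55.0
```

```bash
python3 - <<'E'
exec(open('st.py').read())
from w import *
c,im=look("wpop");t=optics.camera("top");sc=optics.camera("scene")
cv2.imwrite("pics/pop.png",np.hstack([cv2.resize(im[140:380,180:380,::-1],(400,480)),cv2.resize(sc[130:220,160:235,::-1],(400,480),interpolation=cv2.INTER_CUBIC)]))
E
```

```text
key turn 1.461 [ 0.6077 -0.1193  0.2207] F [-0.7  0.2  0.6] M [ 0.06 -0.27  0.05] gap 0.14845124258444212
```

View pics/pop.png

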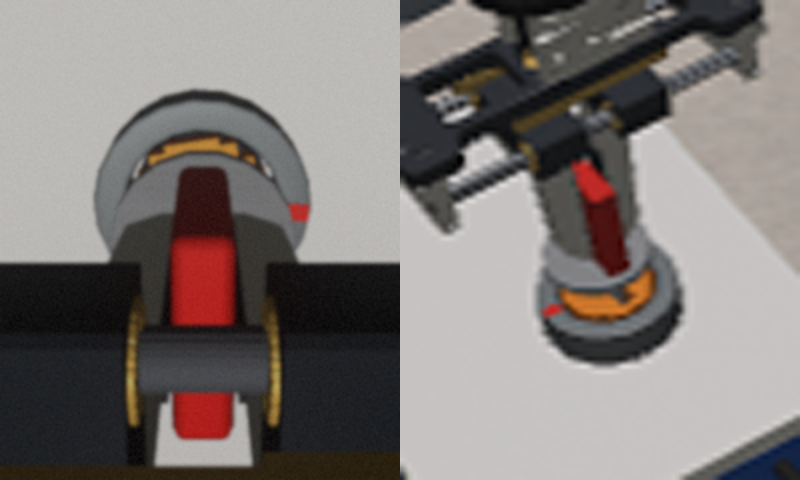

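The force disappeared near z=0.2203, exactly 6.5 mm above the held-down contact, which fits the stud having popped. I'll lift out and check.

Request:
{"name": "step_arm", "arguments": {"steps": "255 0 0 -0.005 0; 255 0 0 -0.015 0; 255 0 0 -0.03 0; 255 0 0 -0.05 0; 255 0 0 -0.075 0; 255 0 0 -0.085 0; 255 0 0 -0.085 0"}}

```text
clock: 14.38
position: [0.6089, -0.1184, 0.3091]
ee_rot: [0.002, 0.705, 0.709, 0.002]
ft_force: [0.5, -0.2, -1.7]
finger_gap: 0.143
grip_force: 55.0
```

```bash
python3 - <<'E'
from off import *
P,R,s=tool();c,im=look("wup");offset(c,im,R,P)
t=optics.calibration("top");sc=optics.camera("scene")
cv2.imwrite("pics/up.png",np.hstack([cv2.resize(im[100:340,160:400,::-1],(480,480)),cv2.resize(sc[165:205,180:220,::-1],(300,480),interpolation=cv2.INTER_CUBIC)]))
to([.607,-.1,.305],147.6)
E
```

```text
top face x [ 2.4 20.6] mid 11.5 y [-6.8  4.9]
yaw of handle in tool deg 0.13295012078416296
now [ 0.6074 -0.1185  0.3054] yaw 90.28 -> shift [ 0.0185 -0.0003  0.0003] turn -1.0004 rows 8.0
```

View pics/up.png

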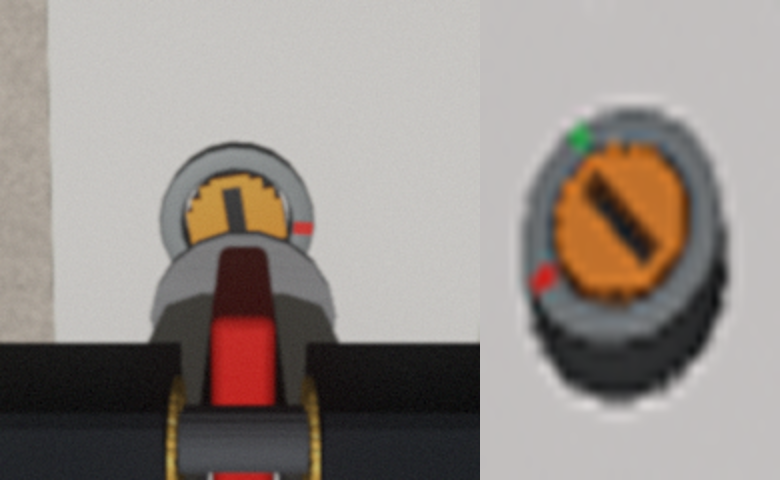

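The composite shows the stud flush with its boss and the slot turned about 75° from the red mark, so it's locked. Returning the key.

```bash
python3 -c "
from h import *
to([.4612,.288,.28],147.6)"
```

```text
now [ 0.6074 -0.1185  0.3054] yaw 90.28 -> shift [ 0.4072 -0.1442  0.0254] turn -1.0004 rows 10.4
```

Request:
{"name": "step_arm", "arguments": {"steps": "255 0.036 -0.013 0 -0.11; 255 0.072 -0.026 0 -0.22; 255 0.108 -0.039 0 -0.34; 255 0.144 -0.052 0 -0.46; 255 0.18 -0.065 0 -0.58; 255 0.216 -0.078 0 -0.7; 255 0.252 -0.091 0 -0.82; 255 0.288 -0.104 0 -0.94"}}

```text
clock: 15.15
position: [0.5008, 0.1699, 0.3042]
ee_rot: [-0.001, 0.305, 0.952, -0.001]
ft_force: [1.1, 0.3, -0.7]
finger_gap: 0.147
grip_force: 55.0
```

```bash
python3 -c "
from h import *
to([.4612,.288,.22],147.6)"
```

```text
now [0.5008 0.1699 0.3042] yaw 144.48 -> shift [0.1007 0.0734 0.0841] turn -0.0545 rows 3.6
```

Request:
{"name": "step_arm", "arguments": {"steps": "255 0.033 0.024 0 -0.02; 255 0.066 0.048 0 -0.04; 255 0.095 0.069 0 -0.055; 255 0.1 0.073 0.02 -0.055; 255 0.1 0.073 0.05 -0.055; 255 0.1 0.073 0.075 -0.055; 255 0.1 0.073 0.084 -0.055; 255 0.1 0.073 0.084 -0.055"}}

```text
clock: 15.82
position: [0.4627, 0.2852, 0.2183]
ee_rot: [-0.003, 0.281, 0.96, -0.003]
ft_force: [0.3, -0.6, -0.5]
finger_gap: 0.148
grip_force: 55.0
```

Request:
{"name": "step_arm", "arguments": {"steps": "255 0 0 0 0; 255 0 0 0 0; 255 0 0 0 0"}}

```text
clock: 16.07
position: [0.4649, 0.2873, 0.2232]
ee_rot: [0.001, 0.282, 0.959, 0.001]
ft_force: [-0.1, -0.3, -0.8]
finger_gap: 0.144
grip_force: 55.0
```

```bash
python3 -c "
from off import *
P,R,s=tool();c,im=look('wret');offset(c,im,R,P)
to([.4612,.288,.145],147.6)
k=pick(masks(im)['wood'],(150,100,420,380));h=cv2.convexHull(px(k).astype(np.int32))[:,0]
X=(ray(c,h,.04)-P)@R*1000
print('wood in tool x',X[:,0].min(),X[:,0].max(),'y',X[:,1].min(),X[:,1].max())"
```

```text
top face x [ 2.9 21.6] mid 12.2 y [-6.   5.8]
yaw of handle in tool deg 0.1442892766567826
now [0.4648 0.2872 0.2232] yaw 147.27 -> shift [ 0.0035 -0.0015  0.0782] turn -0.0057 rows 1.9
wood in tool x -41.106374381106136 50.11229066390262 y -45.689753784826465 43.943685422800044
```

View pics/wret.png

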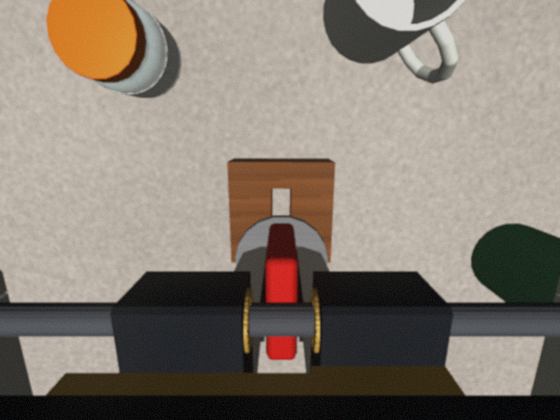

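The wrist view shows the key above the block with the slot's front end at (281,188), in line with the blade. Shift +5.5 mm in x, then lower.

Request:
{"name": "step_arm", "arguments": {"steps": "255 0.0055 -0.001 0.01 0; 255 0.0055 -0.001 0.025 0; 255 0.0055 -0.001 0.04 0; 255 0.0055 -0.001 0.05 0; 255 0.0055 -0.001 0.06 0; 255 0.0055 -0.001 0.07 0; 255 0.0055 -0.001 0.077 0; 255 0.0055 -0.001 0.08 0"}}

```text
clock: 16.78
position: [0.4589, 0.2888, 0.1409]
ee_rot: [-0.0, 0.282, 0.96, -0.0]
ft_force: [0.3, 0.1, -1.0]
finger_gap: 0.147
grip_force: 55.0
```

Request:
{"name": "step_arm", "arguments": {"steps": "255 0 0 0 0; 255 0 0 0.001 0; 255 0 0 0.0015 0; 255 0 0 0.0015 0"}}

```text
clock: 17.12
position: [0.4592, 0.2892, 0.1407]
ee_rot: [0.0, 0.282, 0.96, 0.0]
ft_force: [-0.2, -1.1, -1.9]
finger_gap: 0.149
grip_force: 55.0
```

```bash
python3 st.py
```

```text
key turn 0.466 [0.4592 0.2892 0.1407] F [-0.2 -1.1 -1.9] M [-0.01 -0.08  0.03] gap 0.14895035120735908
```

Request:
{"name": "step_arm", "arguments": {"steps": "255 0 0 0.0005 0; 255 0 0 0.001 0; 255 0 0 0.001 0; 200 0 0 0.001 0; 100 0 0 0.001 0; 0 0 0 0.001 0; 0 0 0 0.001 0; 0 0 0 0.001 0"}}

```text
clock: 17.78
position: [0.459, 0.289, 0.1393]
ee_rot: [-0.0, 0.282, 0.96, 0.0]
ft_force: [0.3, 0.6, 0.2]
finger_gap: 0.453
grip_force: 0.0
```

Request:
{"name": "step_arm", "arguments": {"steps": "0 0 0 0 0; 0 0 0 0 0; 0 0 0 0 0; 0 0 0 0 0; 0 0 0 0 0; 0 0 0 0 0; 0 0 0 0 0; 0 0 0 0 0"}}

```text
clock: 18.45
position: [0.459, 0.289, 0.1393]
ee_rot: [0.0, 0.282, 0.96, 0.0]
ft_force: [-0.9, 0.4, -0.6]
finger_gap: 0.992
grip_force: 0.0
```

Request:
{"name": "step_arm", "arguments": {"steps": "0 0 0 -0.01 0; 0 0 0 -0.03 0; 0 0 0 -0.06 0; 0 0 0 -0.1 0; 0 0 0 -0.14 0; 0 0 0 -0.16 0; 0 0 0 -0.16 0; 0 0 0 -0.16 0"}}

```text
clock: 19.12
position: [0.4591, 0.2892, 0.3009]
ee_rot: [0.001, 0.282, 0.96, 0.001]
ft_force: [0.0, -1.3, -1.4]
finger_gap: 1.0
grip_force: 0.0
```

```bash
python3 - <<'E'
from off import *
c,im=look("wend");P,R,s=tool();m=masks(im)
for nm,z in (("red",.102),("wood",.04)):
    k=pick(m[nm],(150,100,420,300));h=cv2.convexHull(px(k).astype(np.int32));X=ray(c,h[:,0],z)[:,:2]*1000;print(nm,cv2.minAreaRect(X.astype(np.float32)))
sc=optics.camera("scene")
cv2.imwrite("pics/end.png",np.hstack([im[100:340,160:400,::-1],cv2.resize(sc[150:310,160:440,::-1],(420,240),interpolation=cv2.INTER_CUBIC)]))
print(P,s['clock'])
E
```

```text
red ((459.9508056640625, 287.45849609375), (13.019872665405273, 48.559471130371094), 57.55509567260742)
wood ((461.34130859375, 288.5274963378906), (89.500732421875, 90.7433090209961), 57.26984786987305)
[0.45872514 0.28850982 0.29932477] 19.1667
```

View pics/end.png

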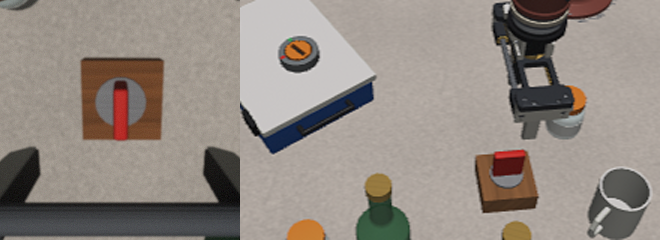

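The final views show the key upright in its block, with the handle about 2 mm from the slot centre. The stud is flush and turned, the gripper is clear, and the bystanders in view are in place.

```bash
python3 -c "
from workcell import ticket
print(ticket.hand_in())"
```

```text
the job is handed in; nothing more can be done
None
```

The job is handed in: the last pictures show the stud turned and flush in its catch and the key upright in its stand about 2 mm off centre, done by 19 s of the 58 s allowed; no verdict was returned.

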